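Clip the test weight into the load gauge's snap hook

ROBOT

A 7-joint arm with a two-finger parallel gripper is mounted at the origin on a cart in front of the work surface, level with it; the furniture and walls round the work are solid. World frame = base frame: x ahead of the robot, y to its left, z up, the work surface at z = 0. Lengths are in m, angles in rad, forces in N, time in s.
With the tool pointing down it reaches from about 0.425 to 0.95 m from the base axis. Payload 4.7 kg.
Tool frame: the origin (TCP) lies between the finger pads; the fingertips stand 22 mm ahead of it and the grasp point (between the pads) lies 3 mm ahead of it; z points along the fingers, y is the line along which they close (so a half turn about z gives the same grasp; the last joint's range is limited). The gripper opens to 85 mm and grips with 20 to 120 N. Pads are 22 mm wide; open, the fingers measure 114 mm over their backs; the gripper's body (76 mm by 85 mm) begins 54 mm behind the grasp point. The pads swing forward as they close: fully open they stand 13 mm farther back than shut.
Start: joints at [-1.374, 0.469, -0.049, 1.532, 0.024, 1.141, -0.082], TCP at [0.151, 0.658, 0.253] pointing down, gripper open.
Joint ranges: [-2.59, 2.59], [-0.33, 1.99], [-1.39, 1.29], [0.1, 2.45], [-1.04, 4.18], [0.21, 1.99], [-2.66, 2.66]. Speed limits (rad/s): [2.57, 2.57, 3.14, 3.14, 3.14, 3.14, 3.14].

INTERFACE

Orientations are given as a unit quaternion [x, y, z, w].
In Python, from plant import telemetry, vision, job gives the robot as it stands. The module is installed in compiled form; this text tells all that it offers.
- The arm moves only by the tool move_arm, never from a script. Its argument "rows" is a list of rows, each a list of 3 entries, a list of its own where there are three numbers: the turn, a rotation vector about the world's x, y, z in units of 6 degrees (1.0 is 6 degrees), then the shift along the world's x, y, z in cm, then the opening, from 0 (shut) to 1 (fully open). In form: [[[wx, wy, wz], [x, y, z], jaw], ...]. A call has 1 to 12 rows; each row shifts and turns the commanded pose from where the row before left it; what a row does not reach is not made up. A row lasts 1/12 s, in which the tool goes at most 41.7 mm and 7.16 degrees, less where a joint would pass 70% of its speed; a pose out of reach is approached as far as the arm can. A call is refused whole if a number of a shift passes 4.17 or a number of a turn 1, either way. A call with a gripper value outside its range is refused whole. The fingers move at their own pace and stop on an object; "grip_force" is the grip in N (left out, the last holds). Time passes only in rows, so rows that do not move let the fingers close. It gives the time, the measured TCP pose, the force, the opening and the grip force at its end, in the units of the state.
- telemetry.get_state(): the state, without advancing time (a new reading comes with each control period).
- vision.grab_frame(name): name is "side" or "top" or "wrist"; returns (picture, depth): 400x640x3 uint8, red, green, blue; 400x640 float32, m along the optical axis (not along the pixel's ray), 0 where there is no reading.
- vision.calibration(name): a dict with "camera_matrix" (3x3 intrinsics, pixels), "dist" ([k1, k2, p1, p2, k3] as OpenCV has them; the pictures are not rectified), "world_to_cam" (4x4, takes a point from world to camera coordinates); the wrist camera has in their place "T_tool_cam" (4x4, takes a point from camera to tool coordinates, whose origin is the TCP and whose axes are the flange's). Camera axes: x right, y up, looking along -z (the intrinsics and any distortion apply to the point x, -y, -z); pixel columns grow to the right and rows downward; lengths in m; the calibration is good to about 2 mm. A picture is of the moment at which its call begins: read the wrist's pose just before it. calibration takes no time and is no camera call.
- job.sign_off(): hands the job in; it is judged then, once.
The state is a dict: "t": time; "joint_positions": joint angles; "qd": joint speeds; "joint_torque": joint torques, N m; "ee_pos": TCP position; "ee_rot": TCP orientation; "wrist_force": force on the tool from outside, world axes, zero at the start; "wrist_torque": the same for the moment, N m; "opening": opening from 0.0 (shut) to 1.0 (fully open); "grasp_force": force on a finger pad.
Only numpy, scipy, OpenCV 4.12 (cv2) and the standard library are available. Lean on these libraries where they do the work, as an engineer would, in place of code of your own. Each camera call takes 0.05 s, during which the arm holds its last target. There are 200 camera calls.

TASK

Check the load gauge with its test weight: press the cross pin of the weight's lifting eye down through the sprung gate of the gauge's snap hook and let the gate snap shut above it, so that the weight hangs freely and still in the hook. The hook's reach is not known exactly, so feel for it gently: it must never be pushed with 20 N or more. Leave the mug and the dark case where they are.

Things in the scene. Friction and masses are not known exactly. Their poses are not given: they have to be found in the camera images.
- weight_ears (a point): Point mid-way between the two grip ears of the loose test weight: steel cylinder (dia 48, 28 high, about 0.32 kg) with a yellow lifting eye, 112 high in all, standing upright. It lies 100 above the underside, 12 above the cross pin's axis. z up, y from ear to ear. The ears (each 5 thick, 12 wide in x, 44 over their outer faces) end 12 above this point: grip them from above over the outer faces.
- eye_pin (a point): Middle of the steel cross pin (dia 6, along y) that closes the top of the weight's lifting eye, 88 mm above the weight's underside; axes as weight_ears. The cheeks left and right of it are 34 mm apart inside; the eye's opening below the pin's axis is 56 mm high.
- gauge_stand: Load gauge: fixed blue stand (base plate 150 x 90 x 12 mm, forked column 170 high at x = 63 to 97) whose steel boom carries a snap hook. Origin on the bench straight below the NOMINAL bowl of the hook; x from hook to column, z up. The hook lies in the x-z plane at y = 0 and opens up and to -x. The boom is clamped up to 22 mm farther in or out along x: not measured, so feel for it (or look).
- bowl_nominal (a point): NOMINAL place of the lowest inner point of the hook's bowl, 130 mm above the bench, fixed to the stand, axes of gauge_stand. The true bowl lies up to 22 mm off along x, same y and z. Bowl 18 mm wide inside, made of 8 mm bar (underside at z = -8); a pin at rest in it has its axis at z = 3. The boom runs back from the hook, 12 thick, axis at z = 22.
- nose_nominal (a point): NOMINAL place of the top of the hook's nose, the upright 8 mm bar on the -x side: 13 mm to -x of the bowl and 26 mm above its inner bottom, so its inner face is at x = -9 from the true bowl. True place off along x by the same unmeasured reach as the bowl. A pin whose axis is 33 mm above the bowl's inner bottom clears the nose by 4 mm.
- gate_nominal (a point): NOMINAL middle of the sprung gate (5 mm brass bar), off along x like the bowl. From the true bowl bottom it slopes from its hinge (x 22, z 38; top at 44 mm) down to its tip (x -6.5, z 23) inside the nose. A pin moved to +x at z = 33 meets it at x = 1. Pressed down at x = -6 to -2 a pin opens it with 3 to 6 N and slips below the tip at z about 13; farther in it jams.
- gate (a joint): Opening angle of the hook's sprung brass gate in rad: 0 shut, grows as it is pressed down and inward, 1.0 at most; springs shut by itself. A pin passes at about 0.35 to 0.6.
- load_slide (a joint): How far the whole hook has sunk on the gauge's spring, m: 0 unloaded, 0.012 at its stop. It sinks 1 mm for each 0.8 N beyond about 1 N and comes back up by itself; 2 to 4 mm under the hanging weight.
- mug_1: Cream mug, 100 mm high, standing at the right near the front edge; leave it alone. Origin at the centre of its underside.
- dark_case: Small dark flat case with an orange patch, 60 x 85 x 26 mm; leave it alone. Origin at the centre of its underside.
Mind the look-alikes: they are no part of the job. What is shaped like the part that bears weight_ears but blue is not meant.

How it is judged:
On the way, in this order (a step that is already met when the one before it is completed fails the run):
1. the eye's cross pin presses the gate open (value of joint gate above 0.2 rad and contact force between gauge_stand and test_weight above 0.5 N).
2. the pin is below the gate in the bowl and the gate has snapped shut (value of joint gate below 0.06 rad and z of eye_pin in the frame of gauge_stand between 0.115 and 0.142 m and x of eye_pin in the frame of gauge_stand between -0.03 and 0.03 m), for 0.1 s.
At the end, for the whole second after the job is handed in: The weight hangs from the hook: gate shut (under 0.06 rad), cross pin in the bowl (pin axis 120 to 142 mm above the bench, within 30 mm of the nominal bowl along x and 18 mm along y), carried by the hook (over 1 N), tilted less than 0.3 rad and nearly still (under 0.05 m/s) (value of joint gate below 0.06 rad and z of eye_pin in the frame of gauge_stand between 0.12 and 0.142 m and x of eye_pin in the frame of gauge_stand between -0.03 and 0.03 m and y of eye_pin in the frame of gauge_stand between -0.018 and 0.018 m and angle between eye_pin's own z axis and vertical below 0.3 rad and contact force between gauge_stand and test_weight above 1 N and linear speed of test_weight below 0.05 m/s); the robot touches nothing.
It fails at once if the weight pushes on the gauge with 20 N or more (contact force between gauge_stand and test_weight above 20 N).
It fails at once if the fingers push on the gauge with 20 N or more (contact force between the fingers and gauge_stand above 20 N).
It fails at once if the mug is moved by more than 20 mm (distance of mug_1 from where it was at the start of the episode above 0.02 m).
It fails at once if the dark case is moved by more than 20 mm (distance of dark_case from where it was at the start of the episode above 0.02 m).
It also fails if it takes over 50 s, if anything falls off the work surface, if the arm or the gripper's body presses on something with over 40 N, if the wrist force passes 120 N, or if a joint passes its speed limit or range.

## Working session

There is one attempt and no reset: what is moved stays moved. The work goes in short steps, Python scripts to look and compute and a tool call to move; the robot and the scene stay as the last step left them, time stands still between calls to the robot, and variables do not carry over. Pictures are saved under pics/ and viewed, at most 10 in all, crops included, and the job is handed in when it is done.

Besides the shell and the picture viewer there is one more tool, called as name(argument=value, ...), one argument or row to a line, values as JSON. move_arm: Moves the arm, as the interface text tells. Its arguments: {"type":"object","properties":{"rows":{"type":"array"},"grip_force":{"type":"number"}},"required":["rows"]}

```bash
mkdir -p pics; cat > h.py <<'E'
import numpy as np, cv2
from plant import telemetry, vision, job
from scipy.spatial.transform import Rotation as R
def cam(name):
    c=vision.calibration(name); K=np.array(c["camera_matrix"]); d=np.array(c["dist"])
    if "world_to_cam" in c: T=np.linalg.inv(np.array(c["world_to_cam"]))
    else:
        s=telemetry.get_state(); W=np.eye(4); W[:3,:3]=R.from_quat(s["ee_rot"]).as_matrix(); W[:3,3]=s["ee_pos"]
        T=W@np.array(c["T_tool_cam"])
    return K,d,T
def rays(c,uv):
    K,d,T=c; p=cv2.undistortPoints(np.array(uv,float).reshape(-1,1,2),K,d)[:,0]
    v=np.c_[p[:,0],-p[:,1],-np.ones(len(p))]
    return T[:3,3],v@T[:3,:3].T
def plane(c,uv,z):
    o,v=rays(c,uv); return o+v*((z-o[2])/v[:,2])[:,None]
def deproj(c,uv,depth):
    o,v=rays(c,uv); return o+v*np.asarray(depth).reshape(-1,1)
def proj(c,P):
    K,d,T=c; q=(np.atleast_2d(P)-T[:3,3])@T[:3,:3]; q=q*[1,-1,-1]
    return cv2.projectPoints(q,np.zeros(3),np.zeros(3),K,d)[0][:,0]
def grab(name):
    c=cam(name); im,de=vision.grab_frame(name); return c,im,de
def save(n,im): cv2.imwrite("pics/"+n+".png",im[:,:,::-1])
E
python3 - <<'E'
from h import *
s=telemetry.get_state(); print(s)
for n in("top","side"):
    c,im,de=grab(n); save(n+"1",im); np.savez("pics/"+n+"1.npz",im=im,de=de); print(n,c[2].round(3).tolist(),(de>0).mean())
E
```

```text
{'t': 0.0, 'joint_positions': array([-1.37389741,  0.46945092, -0.04860781,  1.53369413,  0.02408193,
        1.14101205, -0.0822959 ]), 'qd': array([-0.00211836,  0.00094151, -0.00058524, -0.00177487, -0.00055651,
        0.00057136,  0.00105377]), 'joint_torque': array([ 7.14677844e-05, -5.10309792e+01, -4.63400292e-02, -2.37716764e+01,
        1.07319278e-02,  7.21556877e-03, -5.15955108e-06]), 'ee_pos': array([0.1509765 , 0.65733816, 0.25225494]), 'ee_rot': array([ 1.12640005e-01,  9.93635370e-01, -9.86052512e-04, -8.59707904e-05]), 'wrist_force': array([-0.23009994,  0.34439327,  0.61582389]), 'wrist_torque': array([0.04356208, 0.00611806, 0.03060297]), 'grasp_force': 0.0, 'opening': 0.9991785295590927}
top [[0.024, 0.997, -0.069, 0.424], [-1.0, 0.024, 0.002, -0.215], [0.004, 0.069, 0.998, 1.09], [0.0, 0.0, 0.0, 1.0]] 0.99587890625
side [[-0.999, -0.035, 0.025, 0.526], [0.04, -0.574, 0.818, 0.6], [-0.014, 0.818, 0.575, 0.718], [0.0, 0.0, 0.0, 1.0]] 0.99592578125
```

View pics/top1.png

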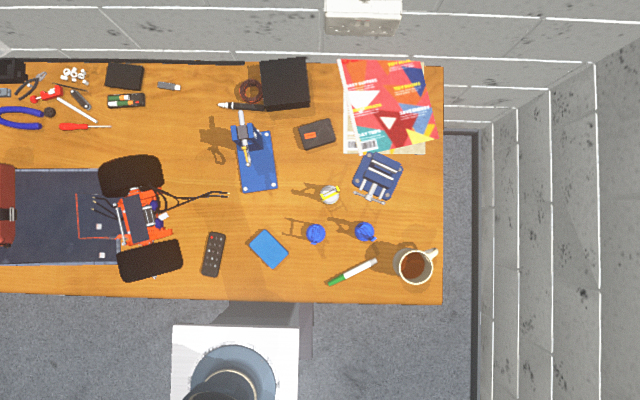

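View pics/side1.png

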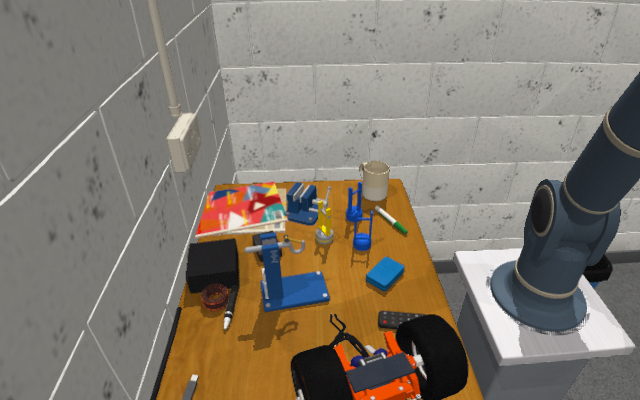

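Top: stand with base near (257,162), column near (245,135); yellow weight near (330,195), blue look-alikes at (316,233) and (365,232). Side: hook near (297,248), weight near (325,225). Next, a zoom on these.

```bash
python3 - <<'E'
from h import *
t=np.load("pics/top1.npz"); s=np.load("pics/side1.npz")
a=cv2.resize(t["im"][95:225,210:350],None,fx=4,fy=4,interpolation=cv2.INTER_CUBIC)[:, :560]
save("ztop",a)
b=cv2.resize(s["im"][180:320,240:380],None,fx=4,fy=4,interpolation=cv2.INTER_CUBIC); save("zside",b)
# clouds
for n,d in(("top",t),("side",s)):
    c=cam(n); im=d["im"]; hsv=cv2.cvtColor(im,cv2.COLOR_RGB2HSV)
    roi=np.zeros((400,640),bool)
    roi[(180 if n=="top" else 180):(215 if n=="top" else 250),315:345]=1
    y=(hsv[...,0]>22)&(hsv[...,0]<35)&(hsv[...,1]>150)&(hsv[...,2]>120)&roi
    v,u=np.nonzero(y); P=deproj(c,np.c_[u,v],d["de"][v,u]); P=P[P[:,2]>.02]
    print(n,"yellow",len(P),np.percentile(P,[2,50,98],axis=0).round(3).tolist(), P[P[:,2]>.09].mean(0) if (P[:,2]>.09).any() else None)
    b=(hsv[...,0]>100)&(hsv[...,0]<125)&(hsv[...,1]>150)
    b[:, :225]=0; b[:, (345 if n=="side" else 285):]=0; b[:90]=0
    if n=="side": b[:225]=0
    else: b[200:]=0
    v,u=np.nonzero(b); P=deproj(c,np.c_[u,v],d["de"][v,u])
    q=P[(P[:,2]>.006)&(P[:,2]<.02)]; r=cv2.minAreaRect((q[:,:2]*1000).astype(np.float32)); print("base",len(q),r,cv2.boxPoints(r).round(0).tolist())
    q=P[(P[:,2]>.15)&(P[:,2]<.19)];
    if len(q): print("coltop",len(q),q.min(0).round(3),q.max(0).round(3),q.mean(0).round(3))
E
```

```text
top yellow 54 [[0.471, -0.249, 0.029], [0.485, -0.232, 0.086], [0.498, -0.208, 0.115]] [ 0.48406996 -0.22918431  0.14560567]
base 31 ((566.3921508789062, -39.88748550415039), (144.93743896484375, 84.16544342041016), 9.823371887207031) [[488.0, -11.0], [502.0, -94.0], [645.0, -69.0], [631.0, 14.0]]
coltop 22 [ 0.592 -0.056  0.166] [ 0.627 -0.009  0.173] [ 0.615 -0.035  0.17 ]
side yellow 227 [[0.476, -0.247, 0.03], [0.488, -0.227, 0.065], [0.502, -0.204, 0.111]] [ 0.48909904 -0.20147172  0.12222697]
base 1466 ((567.1301879882812, -38.058650970458984), (146.75904846191406, 88.31758880615234), 9.886343955993652) [[487.0, -7.0], [502.0, -94.0], [647.0, -69.0], [632.0, 18.0]]
coltop 206 [ 0.592 -0.057  0.15 ] [ 0.632 -0.004  0.172] [ 0.612 -0.024  0.166]
```

View pics/ztop.png

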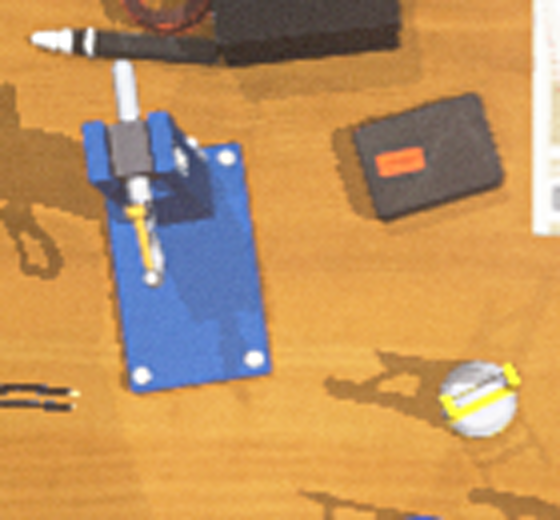

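View pics/zside.png

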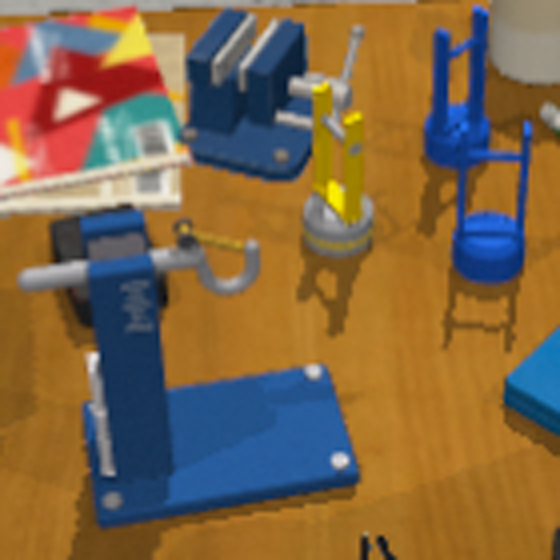

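Zooms: top shows nose tip at (152,278), gate yellow from (137,212) to (150,270), ears at (447,405) and (512,372). Side shows bowl at (230,290), nose top at (252,245) and gate in yellow. Zoom factor is 4.

```bash
python3 - <<'E'
from h import *
t=np.load("pics/top1.npz"); s=np.load("pics/side1.npz")
ct,cs=cam("top"),cam("side")
zt=lambda x,y:(210+x/4-.4,95+y/4-.4); zs=lambda x,y:(240+x/4-.4,180+y/4-.4)
e=plane(ct,[zt(447,405),zt(512,372)],.112); print("ears top",e.round(4).tolist(),e.mean(0),np.linalg.norm(e[0]-e[1]))
e=plane(cs,[zs(321,88),zs(353,118)],.110); print("ears side",e.round(4).tolist(),e.mean(0),np.linalg.norm(e[0]-e[1]))
# disc centre
hs=cv2.cvtColor(t["im"],cv2.COLOR_RGB2HSV)
d=plane(ct,[zt(480,400)],.028); print("disc",d)
print("nose top@.156",plane(ct,[zt(152,278)],.156), "side",plane(cs,[zs(252,243)],.156))
def col(c,de,uv):
    u,v=map(int,np.round(uv)); return deproj(c,[uv],[de[v,u]])
print("nose depth",col(ct,t["de"],zt(152,278)),col(cs,s["de"],zs(252,247)))
print("boom@.158 top",plane(ct,[zt(122,70),zt(138,190)],.158))
print("gate hinge@.174",plane(ct,[zt(137,212)],.172), "tip",plane(ct,[zt(150,268)],.155))
print("coltop corners",plane(ct,[zt(85,125),zt(112,122),zt(152,115),zt(170,112),zt(90,165+20),zt(180,170)],.17).round(3).tolist())
print("bolts",plane(ct,[zt(141,375),zt(254,358),zt(228,157)],.014).round(3).tolist())
E
```

```text
ears top [[0.4771, -0.2091, 0.112], [0.4969, -0.2458, 0.112]] [ 0.48697098 -0.22742865  0.112     ] 0.04174886465838433
ears side [[0.4973, -0.2477, 0.11], [0.4784, -0.2139, 0.11]] [ 0.48784339 -0.23083149  0.11      ] 0.038669692826484345
disc [[ 0.48521664 -0.22894992  0.028     ]]
nose top@.156 [[ 0.5405727  -0.04557617  0.156     ]] side [[ 0.54188862 -0.04488562  0.156     ]]
nose depth [[ 0.54062597 -0.04549866  0.1555729 ]] [[ 0.54190655 -0.04141661  0.15623365]]
boom@.158 top [[ 0.65586135 -0.02482991  0.158     ]
 [ 0.58888894 -0.0363683   0.158     ]]
gate hinge@.174 [[ 0.57435959 -0.03897816  0.172     ]] tip [[ 0.54620802 -0.0440841   0.155     ]]
coltop corners [[0.622, -0.008, 0.17], [0.624, -0.023, 0.17], [0.628, -0.045, 0.17], [0.63, -0.054, 0.17], [0.589, -0.012, 0.17], [0.598, -0.061, 0.17]]
bolts [[0.497, -0.015, 0.014], [0.509, -0.086, 0.014], [0.637, -0.065, 0.014]]
```

move_arm(
  rows=[
    [[0,0,0],[2.5,-2.5,0],1],
    [[0,0,0],[2.5,-2.5,0],1],
    [[0,0,0],[2.5,-2.5,0],1],
    [[0,0,0],[2.5,-2.5,0],1],
    [[0,0,0],[2.5,-2.5,0],1],
    [[0,0,0],[2.5,-2.5,0],1],
    [[0,0,0],[2.5,-2.5,0],1],
    [[0,0,0],[2.5,-2.5,0],1],
    [[0,0,0],[2.5,-2.5,0],1],
    [[0,0,0],[2.5,-2.5,0],1],
    [[0,0,0],[2.5,-2.5,0],1],
    [[0,0,0],[2.5,-2.5,0],1],
  ],
)

```text
t: 1.1
ee_pos: [0.4518, 0.3563, 0.2531]
ee_rot: [0.113, 0.994, -0.0, -0.0]
wrist_force: [0.3, 1.0, 0.3]
opening: 1.003
grasp_force: 0.0
```

move_arm(
  rows=[
    [[0,0,0.7],[0.3,-3.6,0],1],
    [[0,0,0.7],[0.3,-3.6,0],1],
    [[0,0,0.7],[0.3,-3.6,0],1],
    [[0,0,0.7],[0.3,-3.6,0],1],
    [[0,0,0.7],[0.3,-3.6,0],1],
    [[0,0,0.7],[0.3,-3.6,0],1],
    [[0,0,0.7],[0.3,-3.6,0],1],
    [[0,0,0.7],[0.3,-3.6,0],1],
    [[0,0,0.7],[0.3,-3.6,0],1],
    [[0,0,0.6],[0.3,-3.6,0],1],
    [[0,0,0],[0.3,-3.6,0],1],
    [[0,0,0],[0,0,0],1],
  ],
)

```text
t: 2.1
ee_pos: [0.4836, -0.0462, 0.2534]
ee_rot: [-0.24, 0.971, -0.002, -0.0]
wrist_force: [0.7, 0.5, -0.6]
opening: 0.999
grasp_force: 0.0
```

move_arm(
  rows=[
    [[0,0,0],[0,-3.6,0],1],
    [[0,0,0],[0,-3.6,0],1],
    [[0,0,0],[0.1,-3.6,0],1],
    [[0,0,0],[0.1,-3.7,0],1],
    [[0,0,0],[0.1,-3.7,0],1],
    [[0,0,0.1],[0,0,-2],1],
    [[0,0,0],[0,0,-2],1],
    [[0,0,0],[0,0,0],1],
  ],
)

```text
t: 2.77
ee_pos: [0.4845, -0.2195, 0.2097]
ee_rot: [-0.25, 0.968, 0.002, -0.003]
wrist_force: [-0.4, 0.8, -0.6]
opening: 1.001
grasp_force: 0.0
```

```bash
python3 - <<'E'
from h import *
c,im,de=grab("wrist"); s=telemetry.get_state(); print(s["ee_pos"],R.from_quat(s["ee_rot"]).as_matrix()[:,1])
hsv=cv2.cvtColor(im,cv2.COLOR_RGB2HSV)
y=(hsv[...,0]>22)&(hsv[...,0]<35)&(hsv[...,1]>150)&(hsv[...,2]>120)
v,u=np.nonzero(y); P=deproj(c,np.c_[u,v],de[v,u]); 
q=P[(P[:,2]>.105)&(P[:,2]<.118)&(np.hypot(P[:,0]-.487,P[:,1]+.229)<.05)]; print(len(q),q.min(0),q.max(0))
if len(q)>5:
    r=cv2.minAreaRect((q[:,:2]*1000).astype(np.float32)); print(r,q[:,2].mean())
save("wr1",im)
E
```

```text
[ 0.48565293 -0.21937918  0.21144047] [-0.48545101  0.87425537  0.00385418]
271 [ 0.47220731 -0.25147298  0.1053515 ] [ 0.50238309 -0.20795716  0.11356239]
((487.38946533203125, -229.7225341796875), (12.309317588806152, 43.64055252075195), 28.110437393188477) 0.11072962674601629
```

View pics/wr1.png

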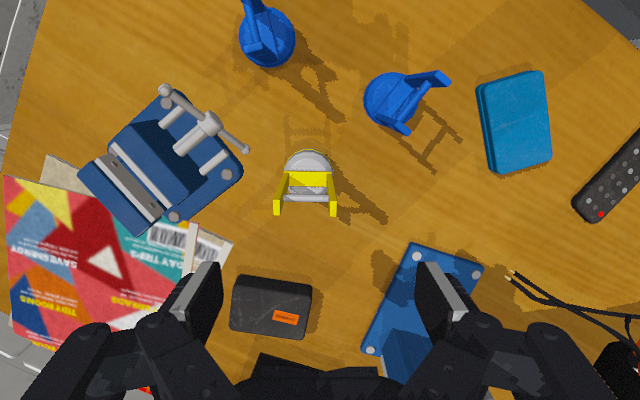

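Wrist view: the yellow eye is centred near (306,190), between the fingers' line, with size and heading as expected. The vise with its handle sits at left, (160–245, 90–230); I check its height against the finger sweep.

move_arm(
  rows=[
    [[0,0,-0.1],[0.2,-1.0,0],1],
    [[0,0,0],[0,0,0],1],
    [[0,0,0],[0,0,0],1],
  ],
)

```text
t: 3.07
ee_pos: [0.4899, -0.2309, 0.2146]
ee_rot: [-0.246, 0.969, -0.001, 0.001]
wrist_force: [0.7, 0.8, -0.5]
opening: 0.997
grasp_force: 0.0
```

```bash
python3 - <<'E'
from h import *
c,im,de=grab("wrist"); s=telemetry.get_state(); M=R.from_quat(s["ee_rot"]).as_matrix(); print(s["ee_pos"],M[:,1],M[:,2])
v,u=np.mgrid[0:400:2,0:640:2].reshape(2,-1); k=de[v,u]>0; u,v=u[k],v[k]
P=deproj(c,np.c_[u,v],de[v,u]); d=P-[.4874,-.2297,0]; ax=np.array([-.471,.882]); a=d[:,:2]@ax; b=d[:,:2]@[.882,.471]
k=(P[:,2]>.065)&(P[:,2]<.19)&(abs(a)<.085)&(abs(b)<.05)&(v<240); 
for i in np.nonzero(k)[0][::12]: print((a[i]*1000).round(),(b[i]*1000).round(),(P[i,2]*1000).round(),end="; ")
E
```

```text
[ 0.48971382 -0.23041913  0.2144015 ] [-0.47651807  0.87916363 -0.00135498] [ 1.78805157e-03 -5.72065724e-04 -9.99998238e-01]
65.0 -50.0 70.0; -18.0 -6.0 77.0; 19.0 -6.0 81.0; -19.0 -6.0 94.0; -16.0 -2.0 87.0; 2.0 -3.0 88.0; 19.0 -6.0 97.0; -7.0 -2.0 90.0; 11.0 -2.0 89.0; -16.0 -0.0 90.0; 2.0 -0.0 90.0; 19.0 -6.0 107.0; -9.0 1.0 90.0; 10.0 1.0 90.0; -18.0 -4.0 111.0; 17.0 -2.0 109.0; 21.0 -1.0 111.0; -17.0 4.0 105.0; -21.0 5.0 111.0;
```

move_arm(
  rows=[
    [[0,0,0],[-0.2,0.1,-3],1],
    [[0,0,0],[0,0,-3],1],
    [[0,0,0],[0,0,-2],1],
    [[0,0,0],[0,0,-2],1],
    [[0,0,0],[0,0,-1.1],1],
    [[0,0,0],[0,0,0],1],
    [[0,0,0],[0,0,0],0.8],
  ],
)

```text
t: 3.7
ee_pos: [0.4875, -0.2292, 0.1027]
ee_rot: [-0.246, 0.969, -0.0, 0.0]
wrist_force: [-0.8, -0.1, 0.5]
opening: 0.884
grasp_force: 0.0
```

move_arm(
  rows=[
    [[0,0,0],[0,0,0],0.6],
    [[0,0,0],[0,0,0],0.5],
    [[0,0,0],[0,0,0],0.4],
    [[0,0,0],[0,0,0],0.3],
    [[0,0,0],[0,0,0],0.3],
    [[0,0,0],[0,0,0],0.3],
    [[0,0,0],[0,0,0],0.3],
  ],
  grip_force=40,
)

```text
t: 4.28
ee_pos: [0.4879, -0.2292, 0.1038]
ee_rot: [-0.246, 0.969, -0.0, 0.001]
wrist_force: [-1.4, 1.1, 6.5]
opening: 0.509
grasp_force: 40.4
```

move_arm(
  rows=[
    [[0,0,0],[0,0,1],0.3],
    [[0,0,0],[0,0,2],0.3],
    [[0,0,0],[0,0,3],0.3],
    [[0,0,0],[0,0,2.5],0.3],
    [[0,0,-0.5],[0.2,2,0.3],0.3],
    [[0,0,-0.5],[0.2,3,0],0.3],
    [[0,0,-0.5],[0.2,3,0],0.3],
    [[0,0,-0.5],[0.2,3,0],0.3],
    [[0,0,-0.5],[0.2,3,0],0.3],
    [[0,0,-0.5],[0.2,2,0],0.3],
    [[0,0,-0.1],[0.2,1,0],0.3],
    [[0,0,0],[0.3,0.6,0],0.3],
  ],
)

```text
t: 5.28
ee_pos: [0.5035, -0.0509, 0.1904]
ee_rot: [-0.088, 0.996, 0.0, -0.0]
wrist_force: [0.2, -0.5, -2.9]
opening: 0.503
grasp_force: 42.3
```

move_arm(
  rows=[
    [[0,0,0],[0,0,0],0.3],
    [[0,0,0],[0,0,0],0.3],
    [[0,0,0],[0,0,0],0.3],
  ],
)

```text
t: 5.53
ee_pos: [0.5038, -0.0546, 0.1904]
ee_rot: [-0.085, 0.996, -0.0, -0.0]
wrist_force: [0.2, 0.1, -4.0]
opening: 0.505
grasp_force: 42.2
```

```bash
python3 - <<'E'
from h import *
s=telemetry.get_state(); M=R.from_quat(s["ee_rot"]).as_matrix(); print(s["ee_pos"],M[:,1],np.degrees(np.arctan2(-M[0,1],M[1,1])),M[:,2],s["wrist_force"],s["opening"])
a=[]
for n in("side","wrist","top"):
    c,im,de=grab(n); save(n+"2",im)
    p=proj(c,[[.541,-.045,.156]])[0]; print(n,p)
    if n=="side":
        u,v=map(int,p); a.append(cv2.resize(im[v-65:v+65,u-70:u+90],None,fx=4,fy=4,interpolation=cv2.INTER_CUBIC)); print(u-70,v-65)
    # yellow points cloud, side view
    if n=="side":
        hsv=cv2.cvtColor(im,cv2.COLOR_RGB2HSV); y=(hsv[...,0]>22)&(hsv[...,0]<35)&(hsv[...,1]>150)&(hsv[...,2]>120)
        vv,uu=np.nonzero(y); P=deproj(c,np.c_[uu,vv],de[vv,uu]); k=np.hypot(P[:,0]-.51,P[:,1]+.05)<.035; P=P[k]; print(len(P),np.percentile(P,[1,50,99],axis=0).round(3).tolist())
save("z2",a[0])
E
```

```text
[ 0.50377718 -0.054571    0.19036818] [-1.69484627e-01  9.85532658e-01 -5.83806222e-04] 9.757857245578421 [-3.29836912e-04 -6.49099092e-04 -9.99999735e-01] [ 0.16926527  0.09157493 -3.99792836] 0.5054945464649151
side [303.01885283 240.29908847]
233 175
168 [[0.488, -0.072, 0.095], [0.505, -0.034, 0.131], [0.524, -0.029, 0.179]]
wrist [326.53370683 315.57608968]
top [247.34583371 163.90079958]
```

View pics/z2.png

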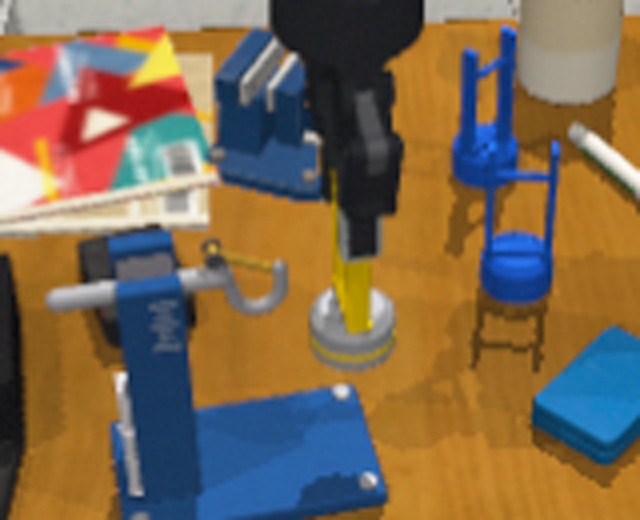

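Side zoom: weight held upright by its ears at (350,280) in the crop, hook nose at (280,265), clear ahead of it. Now over the nose, then feel for the gate.

move_arm(
  rows=[
    [[0,0,0],[0,0.3,-0.6],0.3],
    [[0,0,0],[0.7,0.1,-0.5],0.3],
    [[0,0,0],[0.8,0.1,0],0.3],
    [[0,0,0],[0.8,0.15,0],0.3],
    [[0,0,0],[0.8,0.15,0],0.3],
    [[0,0,0],[0.6,0.1,0],0.3],
    [[0,0,0],[0.4,0.1,0],0.3],
    [[0,0,0],[0,0,0],0.3],
    [[0,0,0],[0,0,0],0.3],
    [[0,0,0],[0,0,0],0.3],
  ],
)

```text
t: 6.52
ee_pos: [0.5447, -0.0432, 0.1793]
ee_rot: [-0.086, 0.996, 0.0, -0.0]
wrist_force: [-0.1, 0.5, -3.2]
opening: 0.508
grasp_force: 42.2
```

```bash
cat > st.py <<'E'
from h import *
s=telemetry.get_state(); p=s["ee_pos"]-[.554,-.043,.145]; a=np.radians(9.86); c,n=np.cos(a),np.sin(a)
f=s["wrist_force"]; M=R.from_quat(s["ee_rot"]).as_matrix()
print("pin rel mm",(1000*np.array([c*p[0]+n*p[1],-n*p[0]+c*p[1],p[2]])).round(1),"F",np.round([c*f[0]+n*f[1],-n*f[0]+c*f[1],f[2]],1),"ee",s["ee_pos"].round(4),"tilt",M[:2,2].round(3),s["t"])
E
python3 st.py
```

```text
pin rel mm [-9.2  1.4 34.3] F [ 0.   0.5 -3.2] ee [ 0.5447 -0.0432  0.1793] tilt [-0.001  0.   ] 6.5167
```

move_arm(
  rows=[
    [[0,0,0],[0.3,0.05,-0.1],0.3],
    [[0,0,0],[0.2,0,0],0.3],
    [[0,0,0],[0,0,0],0.3],
    [[0,0,0],[0,0,0],0.3],
  ],
)

```text
t: 6.85
ee_pos: [0.5501, -0.0426, 0.1784]
ee_rot: [-0.086, 0.996, 0.0, -0.0]
wrist_force: [-0.5, 0.5, -4.0]
opening: 0.509
grasp_force: 42.2
```

move_arm(
  rows=[
    [[0,0,0],[0.2,0,0],0.3],
    [[0,0,0],[0,0,0],0.3],
    [[0,0,0],[0,0,0],0.3],
  ],
)

```text
t: 7.1
ee_pos: [0.5522, -0.0426, 0.1783]
ee_rot: [-0.086, 0.996, 0.0, 0.0]
wrist_force: [-0.5, 0.1, -3.7]
opening: 0.508
grasp_force: 42.2
```

move_arm(
  rows=[
    [[0,0,0],[0.2,0,0],0.3],
    [[0,0,0],[0,0,0],0.3],
    [[0,0,0],[0,0,0],0.3],
  ],
)

```text
t: 7.35
ee_pos: [0.5542, -0.0426, 0.1783]
ee_rot: [-0.086, 0.996, 0.0, 0.0]
wrist_force: [-0.3, -0.8, -3.8]
opening: 0.508
grasp_force: 42.2
```

move_arm(
  rows=[
    [[0,0,0],[0.2,0.1,0],0.3],
    [[0,0,0],[0,0,0],0.3],
    [[0,0,0],[0,0,0],0.3],
  ],
)

```text
t: 7.6
ee_pos: [0.5562, -0.0415, 0.1785]
ee_rot: [-0.086, 0.996, 0.0, 0.0]
wrist_force: [0.1, 0.1, -1.9]
opening: 0.509
grasp_force: 42.3
```

```bash
python3 st.py
```

```text
pin rel mm [ 2.4  1.1 33.5] F [ 0.2  0.1 -1.9] ee [ 0.5562 -0.0415  0.1785] tilt [0. 0.] 7.6
```

move_arm(
  rows=[
    [[0,0,0],[0.2,0,0],0.3],
    [[0,0,0],[0,0,0],0.3],
    [[0,0,0],[0,0,0],0.3],
  ],
)

```text
t: 7.85
ee_pos: [0.558, -0.0417, 0.1783]
ee_rot: [-0.086, 0.996, -0.0, -0.0]
wrist_force: [-2.8, -0.5, -0.7]
opening: 0.506
grasp_force: 42.4
```

move_arm(
  rows=[
    [[0,0,0],[-0.4,-0.1,0],0.3],
    [[0,0,0],[-0.4,0,0],0.3],
    [[0,0,0],[0,0,0],0.3],
    [[0,0,0],[0,0,-0.3],0.3],
    [[0,0,0],[0,0,-0.3],0.3],
    [[0,0,0],[0,0,0],0.3],
    [[0,0,0],[0,0,0],0.3],
  ],
)

```text
t: 8.43
ee_pos: [0.5503, -0.0426, 0.1724]
ee_rot: [-0.086, 0.996, 0.0, 0.0]
wrist_force: [0.5, -0.3, -0.3]
opening: 0.507
grasp_force: 42.5
```

```bash
python3 st.py
```

```text
pin rel mm [-3.6  1.  27.4] F [ 0.5 -0.4 -0.3] ee [ 0.5503 -0.0426  0.1724] tilt [0. 0.] 8.4333
```

move_arm(
  rows=[
    [[0,0,0],[0,0,-0.2],0.3],
    [[0,0,0],[0,0,-0.2],0.3],
    [[0,0,0],[0,0,0],0.3],
    [[0,0,0],[0,0,0],0.3],
  ],
)

```text
t: 8.77
ee_pos: [0.5501, -0.0426, 0.1683]
ee_rot: [-0.086, 0.996, 0.0, -0.0]
wrist_force: [-1.3, 0.8, -0.7]
opening: 0.509
grasp_force: 42.6
```

move_arm(
  rows=[
    [[0,0,0],[0,0,-0.2],0.3],
    [[0,0,0],[0,0,-0.1],0.3],
    [[0,0,0],[0,0,0],0.3],
    [[0,0,0],[0,0,0],0.3],
  ],
)

```text
t: 9.1
ee_pos: [0.5499, -0.0426, 0.1652]
ee_rot: [-0.086, 0.996, 0.0, -0.0]
wrist_force: [-1.8, -0.3, -0.1]
opening: 0.505
grasp_force: 42.6
```

move_arm(
  rows=[
    [[0,0,0],[0,0,-0.2],0.3],
    [[0,0,0],[0,0,-0.1],0.3],
    [[0,0,0],[0,0,0],0.3],
    [[0,0,0],[0,0,0],0.3],
  ],
)

```text
t: 9.43
ee_pos: [0.5498, -0.0426, 0.1621]
ee_rot: [-0.086, 0.996, 0.0, -0.0]
wrist_force: [-0.8, 0.9, 0.3]
opening: 0.506
grasp_force: 42.6
```

Gate yields with 3–4 N, as expected. Carry on down.

move_arm(
  rows=[
    [[0,0,0],[0,0,-0.2],0.3],
    [[0,0,0],[0,0,-0.1],0.3],
    [[0,0,0],[0,0,0],0.3],
    [[0,0,0],[0,0,0],0.3],
  ],
)

```text
t: 9.77
ee_pos: [0.5495, -0.0425, 0.1585]
ee_rot: [-0.086, 0.996, 0.0, -0.001]
wrist_force: [-0.0, -0.0, -3.8]
opening: 0.505
grasp_force: 42.2
```

move_arm(
  rows=[
    [[0,0,0],[0,0,-0.1],0.3],
    [[0,0,0],[0,0,-0.1],0.3],
    [[0,0,0],[0,0,0],0.3],
    [[0,0,0],[0,0,0],0.3],
  ],
)

```text
t: 10.1
ee_pos: [0.5501, -0.0425, 0.1571]
ee_rot: [-0.086, 0.996, 0.0, -0.0]
wrist_force: [-0.7, -0.2, -3.6]
opening: 0.509
grasp_force: 42.2
```

move_arm(
  rows=[
    [[0,0,0],[0,0,-0.1],0.3],
    [[0,0,0],[0,0,-0.1],0.3],
    [[0,0,0],[0,0,0],0.3],
    [[0,0,0],[0,0,0],0.3],
  ],
)

```text
t: 10.43
ee_pos: [0.5501, -0.0426, 0.1553]
ee_rot: [-0.086, 0.996, 0.0, -0.0]
wrist_force: [0.2, -0.0, -4.0]
opening: 0.508
grasp_force: 42.2
```

```bash
python3 st.py
```

```text
pin rel mm [-3.8  1.1 10.3] F [ 0.2 -0.1 -4. ] ee [ 0.5501 -0.0426  0.1553] tilt [-0.  0.] 10.4333
```

Pin is free below the gate (load back to weight only). Centre it over the bowl and lower until the hook bears it.

move_arm(
  rows=[
    [[0,0,0],[0.2,0,-0.1],0.3],
    [[0,0,0],[0.15,0.05,-0.1],0.3],
    [[0,0,0],[0,0,-0.2],0.3],
    [[0,0,0],[0,0,0],0.3],
    [[0,0,0],[0,0,0],0.3],
  ],
)

```text
t: 10.85
ee_pos: [0.5534, -0.0421, 0.1511]
ee_rot: [-0.086, 0.996, 0.0, -0.0]
wrist_force: [-0.2, -0.8, -4.5]
opening: 0.51
grasp_force: 42.2
```

move_arm(
  rows=[
    [[0,0,0],[0,0,-0.1],0.3],
    [[0,0,0],[0,0,-0.1],0.3],
    [[0,0,0],[0,0,-0.1],0.3],
    [[0,0,0],[0,0,0],0.3],
    [[0,0,0],[0,0,0],0.3],
  ],
)

```text
t: 11.27
ee_pos: [0.5536, -0.0422, 0.1484]
ee_rot: [-0.086, 0.996, 0.0, 0.0]
wrist_force: [-0.9, -0.1, -2.5]
opening: 0.508
grasp_force: 42.3
```

move_arm(
  rows=[
    [[0,0,0],[0,0,-0.1],0.3],
    [[0,0,0],[0,0,-0.1],0.3],
    [[0,0,0],[0,0,0],0.3],
    [[0,0,0],[0,0,0],0.3],
  ],
)

```text
t: 11.6
ee_pos: [0.5537, -0.0421, 0.1465]
ee_rot: [-0.086, 0.996, 0.0, 0.0]
wrist_force: [-0.8, -0.5, -1.1]
opening: 0.508
grasp_force: 42.4
```

```bash
python3 st.py
```

```text
pin rel mm [-0.2  0.9  1.5] F [-0.9 -0.3 -1.1] ee [ 0.5537 -0.0421  0.1465] tilt [0. 0.] 11.6
```

move_arm(
  rows=[
    [[0,0,0],[0,0,-0.1],0.3],
    [[0,0,0],[0,0,0],0.4],
    [[0,0,0],[0,0,0],0.5],
    [[0,0,0],[0,0,0],0.53],
    [[0,0,0],[0,0,0],0.56],
    [[0,0,0],[0,0,0],0.6],
    [[0,0,0],[0,0,0],0.65],
    [[0,0,0],[0,0,0],0.7],
    [[0,0,0],[0,0,0],0.75],
    [[0,0,0],[0,0,0],0.75],
    [[0,0,0],[0,0,0],0.75],
  ],
  grip_force=20,
)

```text
t: 12.52
ee_pos: [0.5536, -0.0421, 0.1453]
ee_rot: [-0.086, 0.996, 0.0, -0.0]
wrist_force: [-0.2, 0.8, -0.3]
opening: 0.748
grasp_force: 0.0
```

```bash
python3 st.py; python3 - <<'E'
from h import *
c,im,de=grab("side"); save("z3",cv2.resize(im[160:310,220:400],None,fx=4,fy=4,interpolation=cv2.INTER_CUBIC)[:600])
E
```

```text
pin rel mm [-0.3  1.   0.3] F [-0.   0.9 -0.3] ee [ 0.5536 -0.0421  0.1453] tilt [-0.  0.] 12.5167
```

View pics/z3.png

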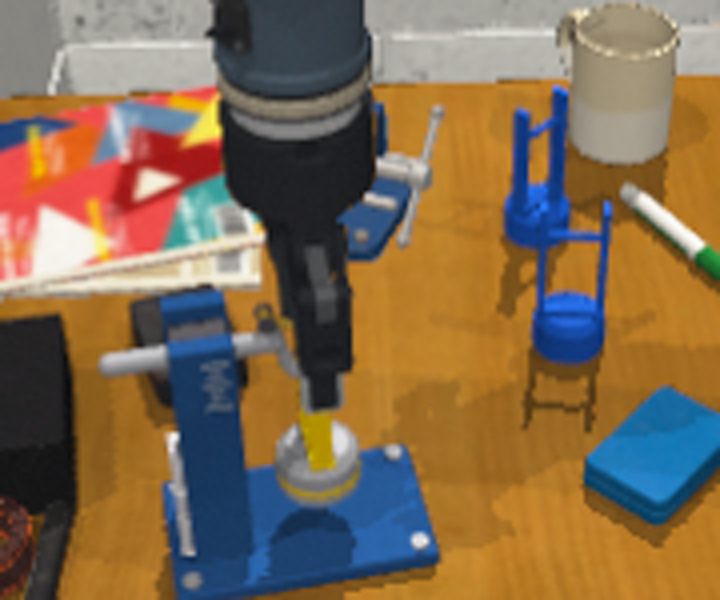

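The view shows the weight hanging at (315,465) in the crop with the fingers open either side of the eye. Draw straight up, then look again.

move_arm(
  rows=[
    [[0,0,0],[0,0,0.5],0.75],
    [[0,0,0],[0,0,1],0.75],
    [[0,0,0],[0,0,1.5],0.75],
    [[0,0,0],[0,0,2],0.75],
    [[0,0,0],[0,0,3],0.75],
    [[0,0,0],[0,0,3],0.75],
    [[0,0,0],[0,0,3],0.75],
    [[0,0,0],[0,0,0],0.75],
    [[0,0,0],[0,0,0],0.75],
    [[0,0,0],[0,0,0],0.75],
    [[0,0,0],[0,0,0],0.75],
    [[0,0,0],[0,0,0],0.75],
  ],
)

```text
t: 13.57
ee_pos: [0.5528, -0.042, 0.2841]
ee_rot: [-0.086, 0.996, 0.0, -0.001]
wrist_force: [0.2, -0.2, 0.7]
opening: 0.747
grasp_force: 0.0
```

move_arm(
  rows=[
    [[0,0,0],[0,0,0],0.75],
    [[0,0,0],[0,0,0],0.75],
    [[0,0,0],[0,0,0],0.75],
    [[0,0,0],[0,0,0],0.75],
    [[0,0,0],[0,0,0],0.75],
    [[0,0,0],[0,0,0],0.75],
    [[0,0,0],[0,0,0],0.75],
    [[0,0,0],[0,0,0],0.75],
    [[0,0,0],[0,0,0],0.75],
    [[0,0,0],[0,0,0],0.75],
    [[0,0,0],[0,0,0],0.75],
    [[0,0,0],[0,0,0],0.75],
  ],
)

```text
t: 14.57
ee_pos: [0.5536, -0.0421, 0.2854]
ee_rot: [-0.086, 0.996, 0.0, -0.0]
wrist_force: [0.5, -0.2, 0.4]
opening: 0.747
grasp_force: 0.0
```

```bash
python3 st.py; python3 - <<'E'
from h import *
def yc():
    c,im,de=grab("side"); hsv=cv2.cvtColor(im,cv2.COLOR_RGB2HSV); y=(hsv[...,0]>22)&(hsv[...,0]<35)&(hsv[...,1]>150)&(hsv[...,2]>120)
    v,u=np.nonzero(y); P=deproj(c,np.c_[u,v],de[v,u]); k=np.hypot(P[:,0]-.554,P[:,1]+.043)<.04; P=P[k]; print(k.sum(),u[k].mean(),v[k].mean(),np.percentile(P,[1,50,99],axis=0).round(3).tolist()); return im
for i in range(4): im=yc()
save("z4",cv2.resize(im[180:310,235:375],None,fx=4,fy=4,interpolation=cv2.INTER_CUBIC))
E
```

```text
pin rel mm [ -0.3   1.  140.4] F [ 0.5 -0.3  0.4] ee [ 0.5536 -0.0421  0.2854] tilt [-0.  0.] 14.5667
255 298.20392156862744 260.2196078431373 [[0.537, -0.062, 0.051], [0.553, -0.023, 0.111], [0.566, -0.019, 0.155]]
257 298.1828793774319 260.1906614785992 [[0.537, -0.062, 0.05], [0.553, -0.023, 0.111], [0.566, -0.018, 0.155]]
253 298.1660079051383 260.1818181818182 [[0.537, -0.063, 0.049], [0.553, -0.023, 0.111], [0.566, -0.019, 0.154]]
254 298.1496062992126 260.0196850393701 [[0.54, -0.062, 0.05], [0.553, -0.023, 0.112], [0.566, -0.019, 0.154]]
```

View pics/z4.png

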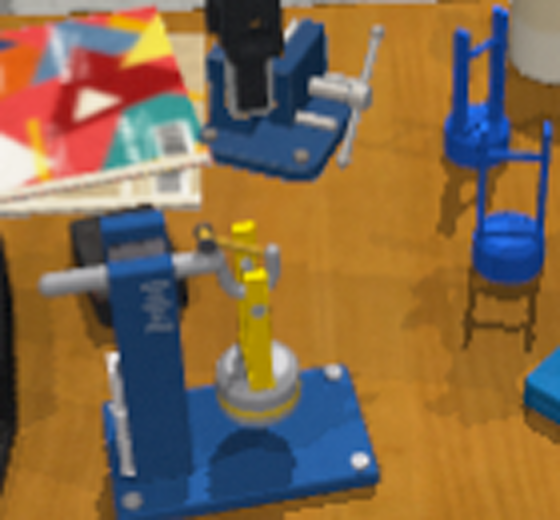

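The weight hangs in the hook at (258,330), the gate is shut above the pin, and four frames show it still. Ear tops at 154 mm put the pin at about 130 mm.

```bash
python3 -c "
from plant import job
print(job.sign_off())"
```

```text
the job is handed in; nothing more can be done
None
```

The test weight hangs still in the snap hook with the gate shut above the pin, the arm is clear, the mug and dark case were not touched, and the job is handed in (its verdict was not shown to me).

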